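# Set the filter slide of a microscope light source on its stop pin

## Robot

A 6-joint arm with a two-finger parallel gripper is mounted at the origin on the work surface. World frame = base frame: x ahead of the robot, y to its left, z up, the work surface at z = 0. Lengths are in mm, angles in rad, forces in N, time in s.
With the tool pointing down it reaches from about 300 to 950 mm from the base axis. Payload 3.1 kg.
Tool frame: the origin (TCP) lies midway between the tips of the shut fingers; the grasp point (between the pads) lies grip_depth behind it (grip_depth is the distance from the TCP to the grasp point, in mm); z points along the fingers, y is the line along which they close (so a half turn about z gives the same grasp; the last joint's range is limited). The gripper opens to 85 mm and grips with 20 to 120 N. Pads are 22 mm wide; open, the fingers measure 114 mm over their backs; the gripper's body (76 mm by 85 mm) begins 54 mm behind the grasp point. The pads swing forward as they close: fully open they stand 13 mm farther back than shut.
Start: joints at [-1.403, 0.308, 1.634, -0, 1.2, -0.07], TCP at [147.2, -607.424, 231.272] pointing down, gripper open.
Joint ranges: [-3.06, 3.06], [-0.79, 1.96], [0.05, 2.63], [-1.19, 4.34], [0.05, 2.64], [-2.94, 2.94]. Speed limits (rad/s): [2.79, 2.79, 3.14, 3.14, 3.14, 3.14].

## Interface

Orientations are given as [roll, pitch, yaw] about the fixed x, y, z axes, in that order (R = Rz(yaw) Ry(pitch) Rx(roll)).
In Python, from station import observe, grab_frame, sign_off, grip_depth gives the robot as it stands. The module is installed in compiled form; this text tells all that it offers.
- The arm moves only by the tool drive_tool, never from a script. Its argument "rows" is text: rows parted by semicolons, each of 6 numbers parted by spaces: the shift along the tool's x, y, z in units of 30 mm (1.0 is 30 mm), then the turn, a rotation vector about the tool's x, y, z in units of 5 degrees (1.0 is 5 degrees). A call has 1 to 5 rows; each row is the pose to reach, as a shift and turn from the pose commanded when the call began, along the tool's axes at that moment; what a row does not reach only later rows make up. A row lasts 1/10 s, in which the tool goes at most 50 mm and 8.59 degrees, less where a joint would pass 70% of its speed; a pose out of reach is approached as far as the arm can. A call with a gripper value outside its range is refused whole. "grip" is the opening, from 0 (shut) to 1 (fully open), set as the call begins (left out, the last holds). The fingers move at their own pace and stop on an object; "force" is the grip in N (left out, the last holds). Time passes only in rows, so rows that repeat a pose let the fingers close. It gives the time, the measured TCP pose, the force, the opening and the grip force at its end, in the units of the state.
- observe(): the state, without advancing time (a new reading comes with each control period).
- grab_frame(name): name is "scene" or "top"; returns a dict with "img" (400x640x3 uint8, red, green, blue), "intrinsics" (3x3 intrinsics, pixels), "xyz" and "rotation" of the camera in the world. Camera axes: x right, y down, z forward; pixel columns grow to the right and rows downward; lengths in mm; the calibration is good to about 2 mm. A picture is of the moment at which its call begins. There is no depth.
- sign_off(): hands the job in; it is judged then, once.
The state is a dict: "time": time; "q": joint angles; "joint_velocities": joint speeds; "effort": joint torques, N m; "position": TCP position; "eef_rot": TCP orientation; "wrist_force": force on the tool from outside, world axes, zero at the start; "torque": the same for the moment, N m; "grip_width": finger opening in mm; "gripper_force": force on a finger pad.
Only numpy, scipy, OpenCV 4.12 (cv2) and the standard library are available. Lean on these libraries where they do the work, as an engineer would, in place of code of your own. Each camera call takes 0.05 s, during which the arm holds its last target. There are 200 camera calls.

## Task

Put the filter of the microscope's cold light source into the beam: with the fingertips push the black pad of the sprung slide on the side of the light source inwards until it is past its catch, then let go and come clear, so that the slide springs part of the way back and stays latched on its stop pin at mid position. Do not slam the slide hard against its end stop, let the stop pin on the top drop by itself without touching its knob, and leave the bottle, the pipette and the culture dish where they are.

Things in the scene. Friction and masses are not known exactly. Their poses are not given: they have to be found in the camera images.
- light_source: Cold light source, an ivory box on the work surface, fixed, 220 mm deep (its x), 200 mm wide (its y), 110 mm high. Origin at the centre of its underside, z up. Its front, with the light port, the knob and the bent black light guide, faces its own -x. The light guide goes from the port (x -140, y 45, z 68 mm) out to x -192 mm and round to the box's -y side as far as y -235 mm, at most 142 mm high. A mains lead lies behind it. The filter slide comes out of its +y flank.
- pad_face (a point): Centre of the outer face of the slide's black finger pad, 70 mm above the work surface; the point moves with the slide and has the axes of the light source. Start: 62 mm out from the flank. The pad is 26 mm wide (x), 38 mm high (z), 8 mm thick (y); behind it an upright aluminium plate 5 mm thick and 36 mm high runs into the box. It is pushed along -y of this frame, into the box; outside the pad (+y) there is free space.
- filter_slide (a joint): Travel of the slide in m: 0 = fully out (start), growing as it goes in; at 0.034 it meets a rubber end buffer (gives 1.7 mm per 10 N). A spring pushes it out with 5 N at 0, 9 N at 0.034; moving it at 50 mm/s adds 1 N. Pushed beyond 0.027 the stop pin drops, and when let go it springs back to 0.022 (mid position, pad face 40 mm from the flank) and stays. Let go earlier, it springs out to 0.
- stop_pin (a joint): Drop of the stop pin in m: 0 = raised, riding on the slide (start); 0.0075 = dropped, holding the slide. It drops by itself.
- pin_knob (a point): Centre of the top of the small dark steel knob on the stop pin, 16 mm across, which stands above a 20 mm collar on top of the light source, 30 mm inside the flank and straight over the slide (60 mm in front of the box's centre). The knob is 10 mm high; its top is 135 mm above the work surface when raised, 127 mm when dropped.
- reagent_bottle: Glass bottle with a blue cap, 54 mm across, 105 mm high, standing loose on the slide's side of the light source, its centre 80 to 110 mm nearer the box's back than the line of the slide. Origin at the centre of its underside.
- culture_dish: Flat clear culture dish with lid, 92 mm across, 16 mm high, loose, on the other side of the light source. Origin at the centre of its underside.
- micropipette: Grey and white micropipette lying loose on the work surface in front of the light source, 230 mm long, 44 mm wide, 24 mm high. Origin on its underside, tip along its +x (97 mm), push button at -x (130 mm).
There are look-alikes about, which are no part of the job. Of the things that look like the reagent_bottle, the largest one is meant.

How it is judged:
By the outcome, as a careful person would: the job done as asked, in the order asked, and still so for the second after the job is handed in, with the robot touching nothing.
It also fails if it takes over 35 s, if anything falls off the work surface, if the arm or the gripper's body presses on something with over 40 N, if the wrist force passes 120 N, or if a joint passes its speed limit or range.

## Working session

There is one attempt and no reset: what is moved stays moved. The work goes in short steps, Python scripts to look and compute and a tool call to move; the robot and the scene stay as the last step left them, time stands still between calls to the robot, and variables do not carry over. Pictures are saved under pics/ and viewed, at most 10 in all, crops included, and the job is handed in when it is done.

Besides the shell and the picture viewer there is one more tool, called after "Emit:" as a command line: name --argument value ..., lists and objects as JSON in quotes. drive_tool: Moves the arm, as the interface text tells. Its arguments: {"type":"object","properties":{"rows":{"type":"string"},"grip":{"type":"number"},"force":{"type":"number"}},"required":["rows"]}

```bash
mkdir -p pics; cat > h.py <<'E'
import numpy as np, cv2, pickle
from station import observe, grab_frame, sign_off, grip_depth
def snap(n,f):
    d=grab_frame(n); pickle.dump(d,open(f'pics/{f}.pkl','wb')); cv2.imwrite(f'pics/{f}.png',d['img'][:,:,::-1]); return d
def ray(d,u,v):
    r=np.array(d['rotation'])@np.linalg.inv(np.array(d['intrinsics']))@[u,v,1.]
    return np.array(d['xyz'],float),r/np.linalg.norm(r)
def onz(d,u,v,z):
    o,r=ray(d,u,v); return o+r*(z-o[2])/r[2]
def proj(d,p):
    c=np.array(d['intrinsics'])@np.array(d['rotation']).T@(np.array(p,float)-np.array(d['xyz'])); return c[:2]/c[2]
E
python3 - <<'E'
from h import *
for n in('scene','top'):
    d=snap(n,n+'0'); print(n,d['xyz'],np.round(d['rotation'],3).tolist(),np.array(d['intrinsics']).tolist())
print(observe(),grip_depth)
E
```

```text
scene [1261.6017036   153.95304663  726.46142554] [-2.288, 0.004, 1.86] [[447.48430575750933, 0.0, 318.1570169441744], [0.0, 447.48430575750933, 201.9975327651988], [0.0, 0.0, 1.0]]
top [ 487.50531012  -72.8406822  1105.0618843 ] [-3.096, -0.003, -1.555] [[497.7287868014488, 0.0, 314.8978834137449], [0.0, 497.7287868014488, 201.6002271757361], [0.0, 0.0, 1.0]]
{'time': 0.1, 'q': array([-1.40271137e+00,  3.08960348e-01,  1.63504541e+00,  2.87190975e-05,
        1.19969309e+00, -6.96771455e-02]), 'joint_velocities': array([-0.00022931, -0.0012924 , -0.0033758 ,  0.00083574, -0.00075143,
       -0.00131002]), 'effort': array([-8.18223380e-04, -4.16409051e+01, -2.77643931e+01, -1.33146709e-04,
        4.03705941e-03,  1.32891893e-05]), 'position': array([ 147.0770409 , -606.68895223,  230.14208857]), 'eef_rot': array([-3.13949343e+00, -1.73312122e-04,  2.37751473e-01]), 'wrist_force': array([-0.39553503, -0.57360325,  0.41684473]), 'torque': array([-0.01109244,  0.01412187,  0.02344627]), 'gripper_force': 0.0, 'grip_width': 85.41291814727546} 18.700000000000003
```

View pics/scene0.png

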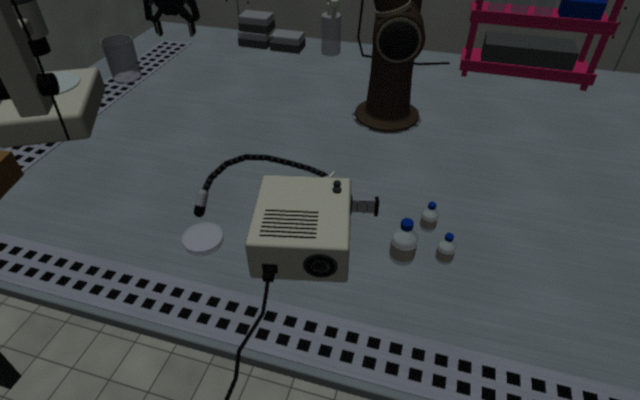

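View pics/top0.png

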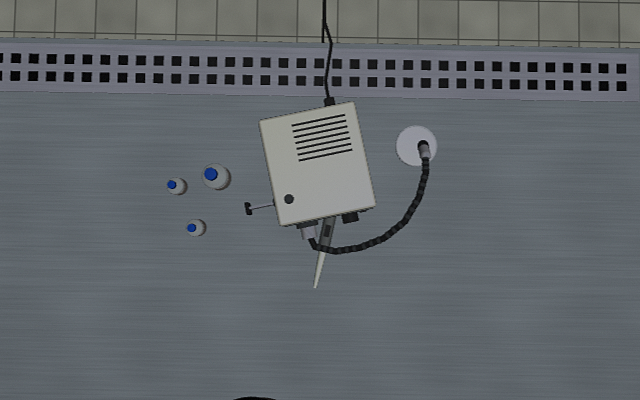

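The top view shows the light source with its slide pad at about (248,208), pin knob at (289,199), and light guide and dish to the right. There are three blue-capped bottles at (212,175), (176,185) and (195,228). The one at (212,175) is the largest and stands on the back side of the slide, so it fits the reagent_bottle. I'll confirm this in an enlarged crop.

```bash
python3 - <<'E'
from h import *
t=pickle.load(open('pics/top0.pkl','rb')); s=pickle.load(open('pics/scene0.pkl','rb'))
a=t['img'][90:250,150:400]; b=s['img'][160:290,240:470]
A=cv2.resize(a,(780,None) if 0 else (625,400),interpolation=cv2.INTER_CUBIC)
cv2.imwrite('pics/crop.png',cv2.convertScaleAbs(A,alpha=1.6)[:,:,::-1])
hsv=cv2.cvtColor(t['img'],cv2.COLOR_RGB2HSV)
# box top: ivory
m=((hsv[...,0]<40)&(hsv[...,2]>120)).astype(np.uint8); m[:100]=0
m=cv2.morphologyEx(m,cv2.MORPH_CLOSE,np.ones((9,9)));m=cv2.morphologyEx(m,cv2.MORPH_OPEN,np.ones((25,25)))
c=max(cv2.findContours(m,0,2)[0],key=cv2.contourArea)
r=cv2.minAreaRect(c); bp=cv2.boxPoints(r); print(r,bp.tolist())
P=np.array([onz(t,*p,110) for p in bp]);print(P.round(1).tolist(),[np.linalg.norm(P[i]-P[i-1]).round(1) for i in range(4)])
mb=cv2.inRange(hsv,(100,150,50),(125,255,255)); 
for c in cv2.findContours(mb,0,2)[0]:
    if cv2.contourArea(c)>10:
        u,v=c.reshape(-1,2).mean(0); print('cap',u,v,cv2.contourArea(c),onz(t,u,v,100).round(),onz(t,u,v,65).round())
print('knob',onz(t,289,199,135))
E
```

```text
((316.76104736328125, 162.7761688232422), (107.14518737792969, 96.65778350830078), 78.43986511230469) [[258.6767578125, 119.97523498535156], [353.37384033203125, 100.60536193847656], [374.8453369140625, 205.5771026611328], [280.14825439453125, 224.9469757080078]]Traceback (most recent call last):
  File "<stdin>", line 12, in <module>
  File "h.py", line 9, in onz
    o,r=ray(d,u,v); return o+r*(z-o[2])/r[2]
                                        ~^^^
IndexError: invalid index to scalar variable.
```

View pics/crop.png

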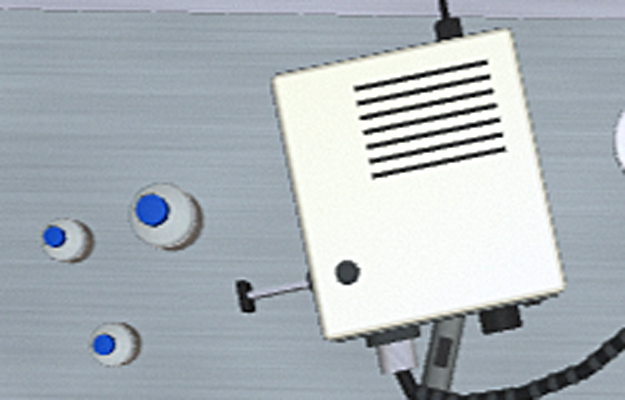

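The enlarged crop confirms that the bottle at top pixel (212,175) is clearly the largest and is the reagent_bottle. The two small ones at (176,185) and (195,228) are look-alikes. The pad is at (247,208.5). The camera rotation is roll/pitch/yaw, so I'll fix the helper.

```bash
python3 - <<'E'
s=open('h.py').read().replace("np.array(d['rotation'])","Rot.from_euler('xyz',d['rotation']).as_matrix()").replace("import numpy","from scipy.spatial.transform import Rotation as Rot\nimport numpy",1)
open('h.py','w').write(s)
E
python3 - <<'E'
from h import *
t=pickle.load(open('pics/top0.pkl','rb')); s=pickle.load(open('pics/scene0.pkl','rb'))
bp=[[258.68,119.98],[353.37,100.6],[374.85,205.58],[280.15,224.95]]
P=np.array([onz(t,*p,110) for p in bp]);print(P.round(1).tolist(),[np.linalg.norm(P[i]-P[i-1]).round(1) for i in range(4)])
ex=P[0]+P[1]-P[2]-P[3]; yaw=np.arctan2(ex[1],ex[0]);c=P.mean(0); print('yaw',yaw,c)
R=Rot.from_euler('z',yaw).as_matrix(); c[2]=0
W=lambda p:(c+R@np.array(p,float)).round(1)
k=onz(t,289,199,135);print('knob seen',k,'model',W([-60,70,135]))
pt=onz(t,246.3,208.7,89);print('pad seen',pt,R.T@(pt-c),'model',W([-60,162,70]), proj(t,W([-60,162,89])),proj(s,W([-60,162,70])),proj(s,W([-60,70,135])))
hsv=cv2.cvtColor(t['img'],cv2.COLOR_RGB2HSV)
mb=cv2.inRange(hsv,(100,150,50),(125,255,255)) 
for q in cv2.findContours(mb,0,2)[0]:
    if cv2.contourArea(q)>10:
        u,v=q.reshape(-1,2).mean(0); h=105 if cv2.contourArea(q)>100 else 70;p=onz(t,u,v,h);print('cap',u,v,cv2.contourArea(q),p.round(),(R.T@(p-c)).round())
E
```

```text
[[695.7, 40.7, 110.0], [738.3, -149.7, 110.0], [526.7, -195.2, 110.0], [485.1, -6.5, 110.0]] [np.float64(215.9), np.float64(195.1), np.float64(216.4), np.float64(193.3)]
yaw 0.21625359009443215 [611.43074228 -77.68393565 110.        ]
knob seen [535.95123322 -24.48753394 135.        ] model [537.8 -22.2 135. ]
pad seen [517.05958666  64.59197473  89.        ] [-61.64465433 159.21145147  89.        ] model [518.1  67.7  70. ] [244.78832558 208.16684437] [377.99791593 206.28617882] [336.96335506 181.4192646 ]
cap 191.0 227.77777777777777 42.0 [476. 181.  70.] [-77. 282.  70.]
cap 171.0 184.4 38.5 [566. 225.  70.] [ 20. 305.  70.]
cap 209.85 173.25 103.5 [587. 137. 105.] [ 22. 215. 105.]
```

Emit:
drive_tool --rows "0.85 -1.1 -0.2 0 0 0; 1.7 -2.2 -0.4 0 0 0; 2.6 -3.25 -0.6 0 0 0; 3.45 -4.3 -0.8 0 0 0; 4.33 -5.4 -1 0 0 0" --grip 0 --force 40

```text
time: 0.6
position: [235.5, -417.6, 260.9]
eef_rot: [-3.141, -0.0, 0.237]
wrist_force: [0.6, 0.8, 0.2]
grip_width: 12.1
gripper_force: 0.0
```

Emit:
drive_tool --rows "0.85 -1.1 0 0 0 0; 1.7 -2.2 0 0 0 0; 2.6 -3.25 0 0 0 0; 3.45 -4.3 0 0 0 0; 4.33 -5.4 0 0 0 0"

```text
time: 1.1
position: [323.5, -229.7, 261.0]
eef_rot: [-3.142, -0.0, 0.237]
wrist_force: [0.6, -0.3, 0.1]
grip_width: -0.0
gripper_force: 0.0
```

Emit:
drive_tool --rows "0.85 -1.1 0 0 0 0; 1.7 -2.2 0 0 0 0; 2.6 -3.25 0 0 0 0; 3.45 -4.3 0 0 0 0; 4.33 -5.4 0 0 0 0"

```text
time: 1.6
position: [411.6, -41.7, 261.1]
eef_rot: [3.141, -0.0, 0.238]
wrist_force: [0.5, -0.2, 0.2]
grip_width: -0.0
gripper_force: 0.0
```

Emit:
drive_tool --rows "0.85 -1.1 0 0 0 0; 1.7 -2.2 0 0 0 0; 2.6 -3.25 0 0 0 0; 3.45 -4.3 0 0 0 0; 4.33 -5.4 0 0 0 0"

```text
time: 2.1
position: [499.6, 146.3, 260.8]
eef_rot: [3.141, 0.001, 0.238]
wrist_force: [0.6, -1.4, 1.1]
grip_width: 0.0
gripper_force: 0.0
```

Emit:
drive_tool --rows "0 0 0 -1.4 0 0.05; 0 0 0 -2.8 0 0.1; 0 0 0 -4.2 0 0.15; 0 0 0 -5.6 0 0.2; 0 0 0 -7 0 0.25"

```text
time: 2.6
position: [499.6, 145.2, 261.7]
eef_rot: [2.526, -0.008, 0.218]
wrist_force: [-0.0, -1.1, -0.9]
grip_width: 0.7
gripper_force: 0.0
```

```bash
python3 - <<'E'
from h import *
o=observe();print(o['position'],o['eef_rot'],o['q']);R=Rot.from_euler('xyz',o['eef_rot']).as_matrix();print(R.round(3))
n=np.array([-.2146,.9767,0]);pf=np.array([517.5,66,70])
print('target A (35 out, TCP z 68), tool units',(R.T@(pf+35*n+[0,0,-2]-o['position'])/30).round(2),'push 10mm',(R.T@(-n*10)/30).round(3))
E
```

```text
[499.64791875 145.24458677 261.74410777] [ 2.52627452 -0.00819772  0.21793627] [ 0.53749144  0.21406251  1.81219521 -0.59642014  1.36734629  2.09276792]
[[ 0.976  0.172  0.131]
 [ 0.216 -0.798 -0.562]
 [ 0.008  0.577 -0.817]]
target A (35 out, TCP z 68), tool units [-0.04 -2.47  6.16] push 10mm [-0.001  0.272  0.192]
```

Emit:
drive_tool --rows "0 -0.3 0.75 0 0 0; 0 -0.6 1.5 0 0 0; 0 -0.9 2.25 0 0 0; 0 -1.2 3 0 0 0; 0 -1.5 3.75 0 0 0"

```text
time: 3.1
position: [505.8, 117.7, 141.9]
eef_rot: [2.531, -0.006, 0.218]
wrist_force: [0.4, 0.5, -0.1]
grip_width: -0.5
gripper_force: 0.0
```

Emit:
drive_tool --rows "0 -0.3 0.7 0 0 0; 0 -0.55 1.4 0 0 0; 0 -0.8 2 0 0 0; 0 -0.95 2.35 0 0 0; 0 -0.97 2.4 0 0 0"

```text
time: 3.6
position: [509.1, 100.1, 66.0]
eef_rot: [2.53, -0.003, 0.217]
wrist_force: [0.3, 0.4, 0.3]
grip_width: -0.3
gripper_force: 0.0
```

```bash
python3 - <<'E'
from h import *
o=observe();print(o['position'],o['eef_rot'])
t=snap('top','t1');s=snap('scene','s1')
for d in(t,s): print('tcp px',proj(d,o['position']))
a=cv2.resize(t['img'][150:250,170:330],(640,400),interpolation=2);b=cv2.resize(s['img'][130:250,300:460],(533,400),interpolation=2)
cv2.imwrite('pics/t1c.png',cv2.convertScaleAbs(a,alpha=1.6)[:,:,::-1]);cv2.imwrite('pics/s1c.png',cv2.convertScaleAbs(b,alpha=1.6)[:,:,::-1])
E
```

```text
[509.13921758 100.13542756  66.00096979] [ 2.53010769 -0.00287252  0.2167685 ]
tcp px [230.66409837 212.57173635]
tcp px [393.10750978 207.78753777]
```

View pics/t1c.png

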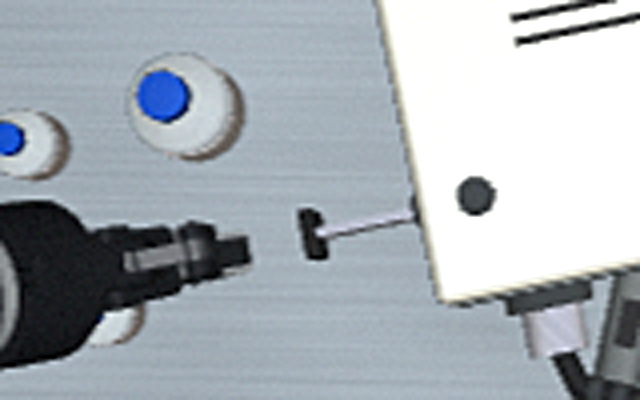

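View pics/s1c.png

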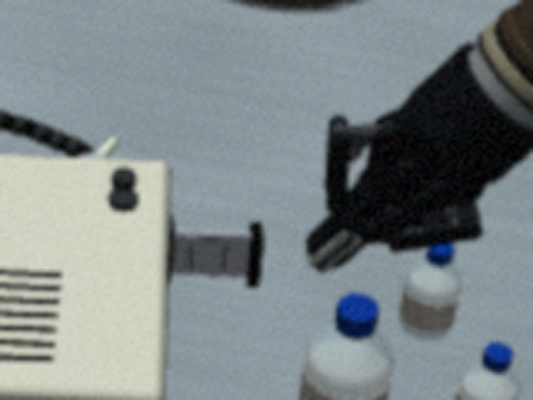

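The top crop shows the closed fingertips at (245,250), lined up with the slide's axis and pad at (313,235). In the scene crop the tip is at the pad's height, and the bottles are clear. I'll approach now.

Emit:
drive_tool --rows "0 0.11 0.075 0 0 0; 0 0.22 0.15 0 0 0; 0 0.33 0.23 0 0 0; 0 0.44 0.31 0 0 0; 0 0.54 0.38 0 0 0"

```text
time: 4.2
position: [514.9, 81.2, 67.9]
eef_rot: [2.531, -0.007, 0.217]
wrist_force: [0.2, -0.6, -0.4]
grip_width: -0.1
gripper_force: 0.0
```

Emit:
drive_tool --rows "0 0.06 0.04 0 0 0; 0 0.11 0.08 0 0 0; 0 0.16 0.115 0 0 0; 0 0.22 0.155 0 0 0; 0 0.27 0.19 0 0 0"

```text
time: 4.7
position: [516.9, 71.9, 67.5]
eef_rot: [2.531, -0.006, 0.217]
wrist_force: [0.1, 1.5, 0.8]
grip_width: -0.1
gripper_force: 1.3
```

Emit:
drive_tool --rows "0 0.06 0.04 0 0 0; 0 0.11 0.08 0 0 0; 0 0.16 0.115 0 0 0; 0 0.16 0.115 0 0 0"

```text
time: 5.1
position: [517.9, 67.8, 67.5]
eef_rot: [2.534, -0.008, 0.217]
wrist_force: [-3.8, 6.2, 2.6]
grip_width: -0.0
gripper_force: 3.5
```

Emit:
drive_tool --rows "0 0.11 0.075 0 0 0; 0 0.22 0.15 0 0 0; 0 0.33 0.23 0 0 0; 0 0.44 0.31 0 0 0; 0 0.54 0.38 0 0 0"

```text
time: 5.6
position: [522.2, 49.2, 67.4]
eef_rot: [2.535, -0.008, 0.217]
wrist_force: [-5.6, 10.5, 5.6]
grip_width: -0.5
gripper_force: 5.6
```

```bash
python3 - <<'E'
from h import *
o=observe();print(o['position'],o['eef_rot'],o['wrist_force'])
t=snap('top','t2');s=snap('scene','s2')
a=cv2.resize(t['img'][170:230,210:310],(400,240),interpolation=2);b=cv2.resize(s['img'][160:230,310:410],(400,280),interpolation=2)
cv2.imwrite('pics/c2.png',cv2.convertScaleAbs(np.vstack([a,b]),alpha=1.6)[:,:,::-1])
E
```

```text
[522.18375927  49.20413653  67.44357619] [ 2.53510008 -0.00842409  0.21651692] [-5.56294816 10.47097399  5.58724991]
```

View pics/c2.png

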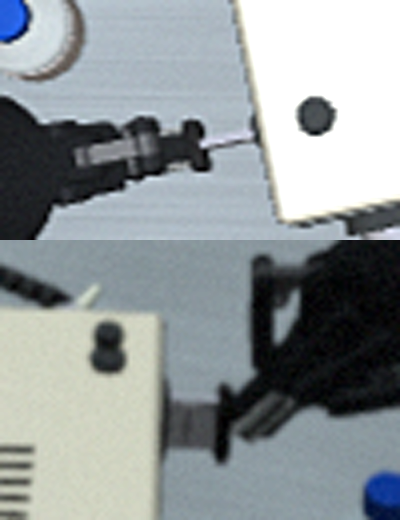

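The top half shows the tips flat on the pad at (200,145). In the lower half the pad has moved in and the knob at (108,345) is still raised. I'll go on slowly.

Emit:
drive_tool --rows "0 0.045 0.03 0 0 0; 0 0.09 0.06 0 0 0; 0 0.135 0.095 0 0 0; 0 0.18 0.125 0 0 0; 0 0.22 0.155 0 0 0"

```text
time: 6.2
position: [524.0, 41.0, 67.4]
eef_rot: [2.534, -0.008, 0.217]
wrist_force: [-4.4, 8.5, 6.5]
grip_width: 0.1
gripper_force: 4.7
```

```bash
python3 - <<'E'
from h import *
s0=pickle.load(open('pics/scene0.pkl','rb'))['img'];s2=pickle.load(open('pics/s2.pkl','rb'))['img'];s=snap('scene','s3')
o=observe();print(o['position'],o['wrist_force'])
f=lambda i:cv2.resize(i[165:205,320:360],(240,240),interpolation=2)
cv2.imwrite('pics/c3.png',cv2.convertScaleAbs(np.hstack([f(s0),f(s2),f(s['img'])]),alpha=1.6)[:,:,::-1])
for i in(s0,s2,s['img']):
    g=i[170:200,328:346].mean(2);rr=np.where((g[:,6:12].mean(1)<60))[0]+170;print(rr)
E
```

```text
[524.0007456   40.87432148  67.44686609] [-4.04149705  7.01892979  3.59406658]
[181 182 183 184 185 186 187 188 189 190 191 192]
[181 182 183 184 185 186 187 188 189 190 191 192]
[184 185 186 187 188 189 190 191 192]
```

View pics/c3.png

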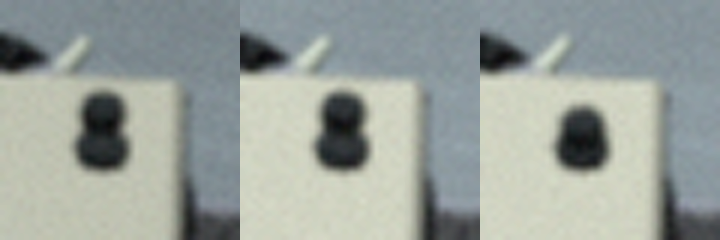

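The third panel shows the knob dropped, with its top at (583,108) against about 95 before, so the slide is past its catch. I'll back off gently along the push line, so it comes to rest on the pin softly, and then lift clear.

Emit:
drive_tool --rows "0 -0.07 -0.05 0 0 0; 0 -0.14 -0.1 0 0 0; 0 -0.21 -0.15 0 0 0; 0 -0.28 -0.2 0 0 0; 0 -0.4 -0.28 0 0 0"

```text
time: 6.75
position: [521.0, 53.6, 67.6]
eef_rot: [2.531, -0.007, 0.218]
wrist_force: [0.9, -0.3, 0.4]
grip_width: 0.0
gripper_force: 0.0
```

Emit:
drive_tool --rows "0 -0.2 -0.14 0 0 0; 0 -0.45 -0.32 0 0 0; 0 -0.7 -0.5 0 0 0; 0 -0.95 -0.67 0 0 0; 0 -1.1 -0.77 0 0 0"

```text
time: 7.25
position: [512.3, 93.6, 67.4]
eef_rot: [2.531, -0.007, 0.218]
wrist_force: [-0.2, 0.1, -1.3]
grip_width: -0.1
gripper_force: 0.0
```

Emit:
drive_tool --rows "0 0.2 -0.75 0 0 0; 0 0.4 -1.5 0 0 0; 0 0.6 -2.3 0 0 0; 0 0.7 -2.8 0 0 0; 0 0.7 -2.8 0 0 0"

```text
time: 7.75
position: [506.7, 124.3, 150.4]
eef_rot: [2.532, -0.011, 0.219]
wrist_force: [-0.2, -0.1, -1.0]
grip_width: -0.7
gripper_force: 0.0
```

```bash
python3 - <<'E'
from h import *
o=observe();print(o['time'],o['position'],o['wrist_force'],o['joint_velocities'].round(3))
t=snap('top','t4');s=snap('scene','s4')
a=cv2.resize(t['img'][90:250,150:400],(600,384)[:2] if 0 else (450,288),interpolation=2);b=cv2.resize(s['img'][160:250,310:460],(450,270),interpolation=2)
cv2.imwrite('pics/c4.png',cv2.convertScaleAbs(np.vstack([a,b]),alpha=1.6)[:,:,::-1])
E
```

```text
7.75 [506.7247857  124.32293885 150.39457906] [-0.15868144 -0.05409038 -0.98538713] [-0.016  0.032  0.036 -0.002 -0.022  0.009]
```

View pics/c4.png

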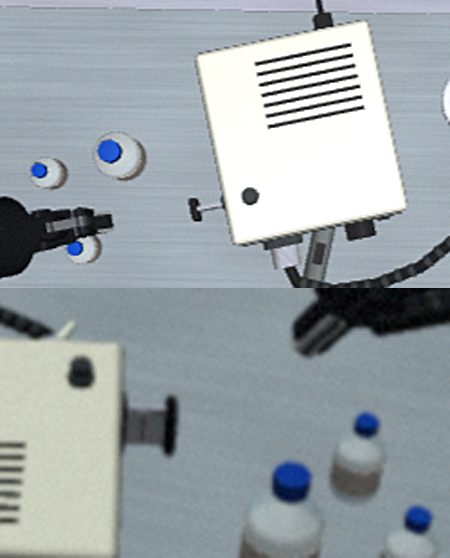

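The slide stays at mid position with the pad at (195,209) in the top half, the knob is down, the bottles haven't moved, and the gripper is clear.

```bash
python3 -c "
from station import sign_off;print(sign_off())"
```

```text
the job is handed in; nothing more can be done
None
```

The filter slide is pushed in and latched on its dropped stop pin at mid position, the gripper is clear, the pin knob and loose items were left untouched, and the job is handed in.

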